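# Pack the flattened cans in the ratchet crusher and hold them snug for banding

## Robot

A 7-joint arm with a two-finger parallel gripper is mounted at the origin on the work surface. World frame = base frame: x ahead of the robot, y to its left, z up, the work surface at z = 0. Lengths are in m, angles in rad, forces in N, time in s.
With the tool pointing down it reaches from about 0.425 to 0.8 m from the base axis. Payload 8.3 kg.
Tool frame: the origin (TCP) lies midway between the tips of the shut fingers; the grasp point (between the pads) lies 19 mm behind it; z points along the fingers, y is the direction in which the jaws open and shut (so a half turn about z gives the same grasp; the last joint's range is limited). The gripper opens to 85 mm and grips with 20 to 120 N. Pads are 22 mm wide; open, the fingers measure 114 mm over their backs; the gripper's body (76 mm by 85 mm) begins 54 mm behind the grasp point. The pads swing forward as they close: fully open they stand 13 mm farther back than shut.
Start: joints at [-1.267, 0.383, 0.016, 1.37, -0.006, 1.388, -0.046], TCP at [0.224, 0.583, 0.231] pointing down, gripper open.
Joint ranges: [-2.95, 2.95], [-0.25, 2.06], [-1.52, 1.56], [0.18, 2.33], [-1.44, 4.58], [0.02, 2.06], [-3.01, 3.01]. Speed limits (rad/s): [2.39, 2.39, 3.01, 3.01, 3.14, 3.14, 3.14].

## Interface

Orientations are given as [roll, pitch, yaw] about the fixed x, y, z axes, in that order (R = Rz(yaw) Ry(pitch) Rx(roll)).
In Python, from bench import r gives the robot as it stands.
- The arm moves only by the tool step_arm, never from a script. Its argument "increments" is a list of rows, each a list of 5 numbers: the shift along the tool's x, y, z in mm, then the turn about the tool's z in rad, then the finger opening in mm, from 0 to 85.4. A call has 1 to 20 rows; each row shifts and turns the pose as measured when the row begins, along the tool's axes as they then stand; what a row does not reach is not made up. A row lasts 1/10 s, in which the tool goes at most 50 mm and 8.59 degrees, less where a joint would pass 70% of its speed; a pose out of reach is approached as far as the arm can. A call with a gripper value outside its range is refused whole. The fingers move at their own pace and stop on an object; "squeeze" is the grip in N (left out, the last holds). Time passes only in rows, so rows that do not move let the fingers close. It gives the time, the measured TCP pose, the force and the opening at its end, in the units of the state.
- r.state(): the state, without advancing time (a new reading comes with each control period).
- r.capture(name): name is "side" or "top"; returns the picture (420x560x3 uint8, red, green, blue); there is no depth.
- r.camera_info(name): a dict with "vertical_fov" (degrees; the focal length in pixels is half the picture's height over the tangent of half this angle, whatever the lens; pixels are square), "cx", "cy" (the principal point, pixels), "extrinsics" (4x4, takes a point from world to camera coordinates). Camera axes: x right, y down, z forward; pixel columns grow to the right and rows downward; lengths in m; the calibration is good to about 2 mm. A picture is of the moment at which its call begins. camera_info takes no time and is no camera call.
- r.job_done(): hands the job in, once; it reports no verdict.
Trained networks look in the newest picture that a camera, given by its name, has taken for a name from the list of things; names that differ only in an ending like _2 or _b are one class to them, and where a whole thing is asked for, a point or a joint stands for the part that bears it (a point fixed in the world has none). Each returns a list of dicts, best first, with "p" (0 to 1); they miss things now and then, are a little off and sometimes report something else, mostly with a low value. They report only what shows in the picture. A call takes as long as a camera call. They do not tell look-alikes from the thing itself.
- r.look_for(camera, thing): "box" ([left, top, width, height] in pixels, round what is visible of it).
- r.masks_of(camera, thing): "pixels" (420x560 bool, what is visible of it) and "box" ([left, top, width, height] in pixels, round what is visible of it).
The state is a dict: "clock": time; "joint_positions": joint angles; "qvel": joint speeds; "effort": joint torques, N m; "tool_pos": TCP position; "tool_rot": TCP orientation; "wrist_force": force on the tool from outside, world axes, zero at the start; "moment": the same for the moment, N m; "opening": finger opening in m.
Only numpy, scipy, OpenCV 4.12 (cv2) and the standard library are available. Lean on these libraries where they do the work, as an engineer would, in place of code of your own. Each camera call takes 0.05 s, during which the arm holds its last target.

## Task

The four flattened cans in the crusher box are to be banded: first press the red cover frame down by its tab until the catch clicks and holds it shut, and take your hand off it. Then squeeze and let go of the two orange paddles, again and again, so that the ratchet walks the yellow plate up against the cans and packs them tight against the green stopper; ease the last squeeze until the spring behind the plate is about half compressed, never pressed nearly home, and finish while still holding the paddles squeezed like that. Move the plate with the paddles only, do not touch the cans or the ram, and leave the other things on the table where they are.

Things in the scene. Friction and masses are not known exactly. Their poses are not given: they have to be found in the camera images.
- press: Fixed crusher: open steel box with a blue ratchet bed behind it, 400 mm long, 84 wide. Origin on the table under the box. +x: the way the ram advances (from orange paddles to green stopper); +y: side of the cover's tab and catch. Box x = -105 to 106 mm, 80 high, inner floor z = 6; blue bed x = -300 to -100, rails 52 high. Cover hinge line along x at y = -42, z = 81 mm.
- cover (a joint): Hinge of the red open-frame cover, rad: 0 shut, positive raised. Starts 0.3 to 0.5, stays by friction, springs back up to about 0.15 if pressed down short of the catch. The catch (brass roller on the box's +y wall) clicks in the last 0.1 rad; pressing the tab takes about 4 N, and 10 to 12 N to click. Clicked, it reads below 0.02 and stays shut by itself.
- cover_tab (a point): Centre of the top of the cover's press tab (60 mm along press x, 26 mm wide, 5 thick), 97 mm from the hinge line; the tab ends 13 mm farther out. Shut, its top is 86 mm above the table, at x = 0, y = +55 mm of the press.
- grip_mid (a point): Fixed point midway between the two orange paddles, 95 mm above the table (press x = -185 mm). Paddles: upright slabs 26 mm wide (press y), 10 thick, from 56 to 120 mm above the table, one either side along press x. At rest 60 mm over their outer faces; squeezed along press x they close symmetrically to 30 mm at the stop. Free outside for 45 mm, and above.
- trigger (a joint): Squeeze of the rear paddle, m: 0 open (sprung), 0.015 fully squeezed; the front paddle is geared to move equally the other way, so the outer width is 60 mm minus twice this. Springs 2.4 to 4.2 N on each paddle, plus half the ram's load.
- ram (a joint): Advance of the ram (toothed bar with blue collar), m; starts 0.006 to 0.024. Ratchet with 6 mm teeth: a squeeze pushes it as far as the rear paddle moves, less up to 7 mm until a tooth is caught; a full squeeze gives about 12 mm (8 to 15). With the paddles let go it stays by friction (4 N); a compressed plate spring then pushes it back until 1 to 4 N are left.
- plate (a joint): How far the yellow plate is pressed back on its spring towards the collar, m: 0 free, 0.012 fully home; 1 N per mm. About half (0.006, 6 N) is right; full squeezes can go too far. Reads 0 until the cans are packed.
- plate_face (a point): Centre of the front (+x) face of the yellow plate, 60 mm wide, 58 high, 6 thick; at x = -55 mm of the press plus the ram's advance, minus the plate's spring travel. Between it and the blue collar a gap of 16 mm is seen with the plate free, 10 mm at half, 4 mm fully home.
- stopper_face (a point): Centre of the face (towards the cans) of the green silicone stopper block, 20 x 66 x 58 mm, clamped fast near the far end of the box; at x = 65 to 77 mm of the press, different each time. The cans are packed when the plate's face is 64 mm from it.
- front_paddle: The orange paddle nearer the box; origin at the press's origin, moving with it.
- can1: Flattened silver can 1 of 4 (1 next to the stopper, 4 next to the plate): a disc 66 mm across, 16 mm thick, 30 g, standing on edge in the box, its axis along the press x; origin at its lowest point. Gaps of up to 6 mm between the cans at the start; packed, the four take up 64 mm.
- can2: Flattened silver can 2 of 4 (1 next to the stopper, 4 next to the plate): a disc 66 mm across, 16 mm thick, 30 g, standing on edge in the box, its axis along the press x; origin at its lowest point. Gaps of up to 6 mm between the cans at the start; packed, the four take up 64 mm.
- can3: Flattened silver can 3 of 4 (1 next to the stopper, 4 next to the plate): a disc 66 mm across, 16 mm thick, 30 g, standing on edge in the box, its axis along the press x; origin at its lowest point. Gaps of up to 6 mm between the cans at the start; packed, the four take up 64 mm.
- can4: Flattened silver can 4 of 4 (1 next to the stopper, 4 next to the plate): a disc 66 mm across, 16 mm thick, 30 g, standing on edge in the box, its axis along the press x; origin at its lowest point. Gaps of up to 6 mm between the cans at the start; packed, the four take up 64 mm.
- jar: Empty glass jar with a closed steel lid, 80 mm across, 110 mm high, bystander; origin under its centre.
- dustpan: Orange dustpan, about 280 x 200 mm, 45 mm high, bystander; origin under the pan.
- handbrush: Hand brush with wooden back, about 275 x 50 mm, 52 mm high, bystander.
- detergent: Blue detergent bottle, 76 mm across, 190 mm high, bystander.
- mug: White mug, 76 mm across, 90 mm high, bystander.
Mind the look-alikes: they are no part of the job. What is shaped like the can1 but purple or turquoise is not meant.

How it is judged:
By the outcome, as a careful person would: the job done as asked, in the order asked, and still so for the second after the job is handed in, while the arm keeps its last pose, push and grip.
It also fails if it takes over 54 s, if anything falls off the work surface, if the arm or the gripper's body presses on something with over 40 N, if the wrist force passes 120 N, or if a joint passes its speed limit or range.

## Working session

There is one attempt and no reset: what is moved stays moved. The work goes in short steps, Python scripts to look and compute and a tool call to move; the robot and the scene stay as the last step left them, time stands still between calls to the robot, and variables do not carry over. Pictures are saved under pics/ and viewed, and the job is handed in when it is done.

Besides the shell and the picture viewer there is one more tool, called as name([rows], argument=value, ...), one row to a line, values as JSON. step_arm: Moves the arm, as the interface text tells. Its arguments: {"type":"object","properties":{"increments":{"type":"array"},"squeeze":{"type":"number"}},"required":["increments"]}

```bash
ls; mkdir -p pics; python3 - <<'E'
from bench import r
import cv2,numpy as np
s=r.state();print(s)
for n in("side","top"):
    im=r.capture(n);cv2.imwrite(f"pics/{n}0.png",im[:,:,::-1]);i=r.camera_info(n);print(n,i)
E
```

```text
pics
{'clock': 0.0, 'joint_positions': array([-1.26688075,  0.38423643,  0.01636927,  1.37112746, -0.00628406,
        1.38820461, -0.04648918]), 'qvel': array([ 0.00104958,  0.0004739 ,  0.00202036, -0.00054004, -0.00163104,
       -0.00016482,  0.00033843]), 'effort': array([ 1.00579793e-03, -6.27615380e+01,  8.44741333e-01, -3.71806741e+01,
        1.64863811e-02,  1.42918801e-02, -1.78081709e-06]), 'tool_pos': array([0.22394516, 0.58297388, 0.230292  ]), 'tool_rot': array([-3.13966702e+00,  4.79632596e-05,  2.77485912e+00]), 'wrist_force': array([ 0.11966113, -0.55173377,  0.76416293]), 'moment': array([-0.00565283,  0.0156258 , -0.00677455]), 'opening': 0.08527540297699274}
side {'vertical_fov': 51.5431709372012, 'cx': 281.36880833607233, 'cy': 212.89501592745574, 'extrinsics': array([[-0.98739402, -0.15799405, -0.00953592,  0.49565037],
       [-0.09776226,  0.65613518, -0.74828415,  0.12279396],
       [ 0.1244813 , -0.73791904, -0.6633098 ,  1.1837861 ],
       [ 0.        ,  0.        ,  0.        ,  1.        ]])}
top {'vertical_fov': 55.302263321754246, 'cx': 278.93889934575907, 'cy': 204.54126058265604, 'extrinsics': array([[-0.02562926, -0.99949857,  0.01859452, -0.00444138],
       [-0.9960143 ,  0.02394146, -0.08592044,  0.51634141],
       [ 0.08543218, -0.02072248, -0.99612847,  1.06582171],
       [ 0.        ,  0.        ,  0.        ,  1.        ]])}
```

View pics/side0.png

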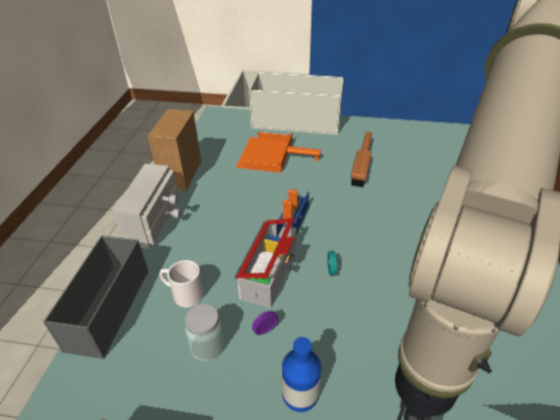

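View pics/top0.png

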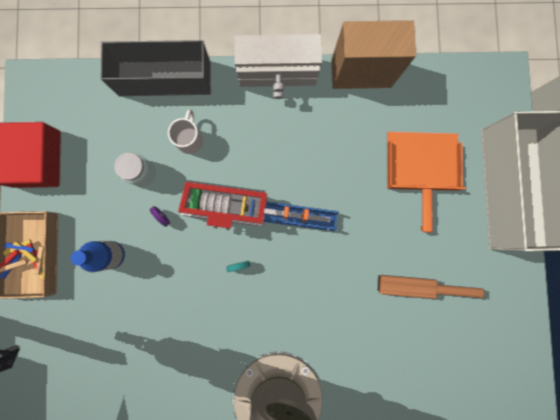

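The press is in both views. In the top view its +x runs left (the green stopper is near col 195 and the paddles near cols 287 and 306), and the tab is at (220,220). The purple disc (160,216) and the turquoise disc (238,267) are look-alikes. I'll enlarge the press next.

```bash
cat > h.py <<'E'
import numpy as np,cv2
from bench import r
H,W=420,560
def cam(n):
    i=r.camera_info(n);f=H/2/np.tan(np.radians(i['vertical_fov'])/2);return f,i['cx'],i['cy'],i['extrinsics']
def proj(n,P):
    f,cx,cy,E=cam(n);P=np.atleast_2d(P);c=P@E[:3,:3].T+E[:3,3];return np.c_[cx+f*c[:,0]/c[:,2],cy+f*c[:,1]/c[:,2]]
def back(n,uv,z):
    f,cx,cy,E=cam(n);uv=np.atleast_2d(uv);d=np.c_[(uv[:,0]-cx)/f,(uv[:,1]-cy)/f,np.ones(len(uv))]@E[:3,:3]
    o=-E[:3,:3].T@E[:3,3];return o+d*((z-o[2])/d[:,2])[:,None]
def crop(src,dst,x,y,w,h,k):
    im=cv2.imread(src)[y:y+h,x:x+w];cv2.imwrite(dst,cv2.resize(im,None,fx=k,fy=k,interpolation=cv2.INTER_CUBIC))
E
python3 - <<'E'
from h import *
crop("pics/top0.png","pics/top0c.png",172,170,180,75,4.4)
crop("pics/side0.png","pics/side0c.png",225,175,110,140,4.2)
for c in("side","top"):
  for t in("press","cover_tab","grip_mid","front_paddle","plate_face","stopper_face","trigger","cover","ram"):
    o=r.look_for(c,t);print(c,t,[(round(q['p'],2),np.round(q['box'],1).tolist()) for q in o[:3]])
E
```

```text
side press [(0.71, [235.4, 186.5, 74.0, 119.5])]
side cover_tab [(0.65, [234.7, 220.1, 61.9, 57.6])]
side grip_mid [(0.75, [235.7, 187.3, 72.0, 117.3])]
side front_paddle [(0.67, [280.5, 202.8, 11.7, 13.8]), (0.26, [253.0, 261.5, 21.2, 9.7])]
side plate_face [(0.45, [265.0, 242.2, 16.9, 14.1])]
side stopper_face [(0.52, [249.8, 277.4, 22.6, 19.2]), (0.23, [250.1, 266.7, 23.0, 11.7])]
side trigger [(0.7, [285.6, 186.8, 13.1, 24.6]), (0.68, [266.1, 243.3, 11.7, 9.3])]
side cover [(0.68, [238.6, 219.0, 57.3, 60.1])]
side ram [(0.77, [264.5, 196.4, 37.4, 60.9])]
top press [(0.75, [178.2, 180.3, 158.4, 49.3]), (0.53, [244.7, 196.0, 82.5, 29.3])]
top cover_tab [(0.6, [180.0, 181.6, 87.5, 44.8])]
top grip_mid [(0.77, [175.2, 179.1, 164.6, 50.7])]
top front_paddle [(0.54, [282.5, 204.9, 8.2, 12.8])]
top plate_face [(0.61, [388.9, 131.4, 74.0, 100.3]), (0.57, [240.4, 195.0, 18.3, 22.4])]
top stopper_face [(0.8, [188.4, 189.3, 14.6, 20.8])]
top trigger [(0.48, [299.6, 206.1, 11.3, 16.0])]
top cover [(0.82, [174.5, 182.9, 91.6, 43.3]), (0.57, [69.6, 240.3, 55.6, 32.8])]
top ram [(0.85, [242.8, 198.0, 88.3, 26.9]), (0.35, [214.3, 195.1, 9.5, 19.3])]
```

View pics/top0c.png

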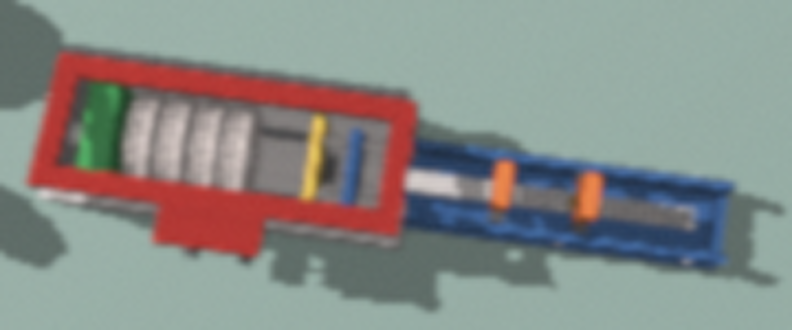

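View pics/side0c.png

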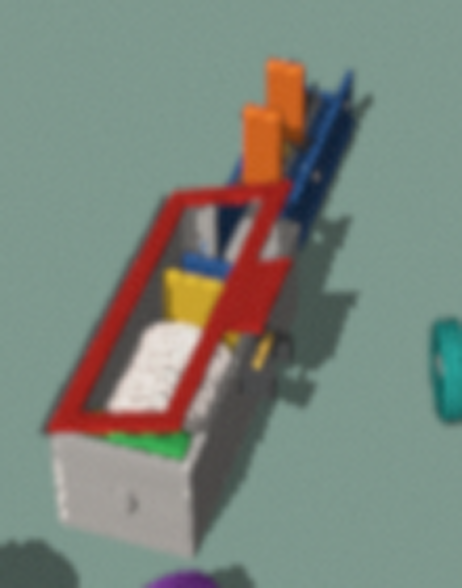

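```bash
cat > fit.py <<'E'
from h import *
from scipy.optimize import least_squares
def T(p,L):
    c,s=np.cos(p[2]),np.sin(p[2]);L=np.atleast_2d(L)
    return np.c_[p[0]+c*L[:,0]-s*L[:,1],p[1]+s*L[:,0]+c*L[:,1],L[:,2]]
def ct(u,v):return (172+u/4.4,170+v/4.4)
def cs(u,v):return (225+u/4.2,175+v/4.2)
# fixed points
obs=[('top',(-.300,0,.052),ct(728,223)),('top',(-.185,0,.120),ct(547,192)),
('side',(.106,.042,0),cs(193,555)),('side',(.106,-.042,0),cs(62,520)),
('side',(.106,.042,.08),cs(191,455)),('side',(-.185,0,.12),cs(275,84)),
('top',(0,-.042,.083),ct(240,75)),('side',(0,-.042,.083),cs(108,315))]
def res(p):return np.concatenate([(proj(n,T(p,L))[0]-uv) for n,L,uv in obs])
if __name__=="__main__":
    s=least_squares(res,[.5,.1,np.pi/2],loss='soft_l1');print(s.x,np.round(res(s.x).reshape(-1,2),1).tolist())
    p=s.x
    # tab for angle
    for a in(.2,.3,.4,.5,.6):
        # tab top centre rel hinge: (97, 5)
        y=-.042+.097*np.cos(a)-.005*np.sin(a);z=.081+.097*np.sin(a)+.005*np.cos(a)
        P=T(p,(0,y,z));print(a,P.round(3),proj('top',P).round(1),proj('side',P).round(1))
    print('grip',T(p,(-.185,0,.095)))
E
python3 fit.py
python3 -c "print('obs tab top',172+211/4.4,170+230/4.4,'side',225+263/4.2,175+297/4.2)"
```

```text
[0.51458097 0.12608547 1.41154751] [[0.1, 0.0], [-0.4, -0.4], [0.0, -0.4], [-0.5, -0.6], [-0.4, 2.6], [-0.3, -0.7], [-0.8, 1.2], [2.0, -3.9]]
0.2 [[0.463 0.134 0.105]] [[219.2 224.3]] [[287.9 248.2]]
0.3 [[0.466 0.134 0.114]] [[218.9 223. ]] [[286.8 245.3]]
0.4 [[0.47  0.133 0.123]] [[218.7 221.3]] [[285.3 242.4]]
0.5 [[0.474 0.133 0.132]] [[218.5 219.3]] [[283.5 239.5]]
0.6 [[0.48  0.132 0.14 ]] [[218.4 216.8]] [[281.3 236.7]]
grip [[ 0.4852443  -0.05657367  0.095     ]]
obs tab top 219.95454545454544 222.27272727272725 side 287.6190476190476 245.71428571428572
```

The fit residuals are about 1 px. The cover reads about 0.33 rad. The bystanders on the way are below z = 0.2, so I can travel above them with the fingers shut.

step_arm([
  [0,0,-20,0,0],
  [-34,-30,-20,-0.02,0],
  [-34,-30,0,-0.03,0],
  [-34,-30,0,-0.03,0],
  [-34,-30,0,-0.03,0],
  [-34,-30,0,-0.03,0],
  [-34,-30,0,-0.03,0],
  [-34,-30,0,-0.03,0],
  [-34,-30,0,0,0],
  [-20,-20,0,0,0],
  [0,0,0,0,0],
])

```text
clock: 2.1
tool_pos: [0.446, 0.246, 0.2726]
tool_rot: [3.14, 0.001, 2.987]
wrist_force: [-0.3, 0.0, 0.1]
opening: 0.0001
```

```bash
cat >> h.py <<'E'
def Rt():
    from scipy.spatial.transform import Rotation as Ro
    return Ro.from_euler('xyz',r.state()['tool_rot']).as_matrix()
def need(t,yaw=2.982):
    s=r.state();d=Rt().T@(np.array(t)-s['tool_pos'])*1e3
    print('clock',s['clock'],'pos',s['tool_pos'].round(4),'yaw',s['tool_rot'].round(3),'need mm',d.round(1),'turn',round(-(yaw-s['tool_rot'][2]),3),'F',s['wrist_force'].round(2),'op',round(s['opening'],4))
E
python3 -c "
from h import *
need((.464,.1345,.16))"
```

```text
clock 2.1 pos [0.446  0.246  0.2726] yaw [3.140e+00 1.000e-03 2.987e+00] need mm [ -34.9 -107.6  112.4] turn 0.005 F [-0.29  0.02  0.14] op 0.0001
```

step_arm([
  [-9,-30,20,0,0],
  [-9,-30,30,0,0],
  [-9,-30,30,0,0],
  [-9,-20,20,0,0],
  [0,-5,5,0,0],
  [0,0,0,0,0],
])

```text
clock: 2.7
tool_pos: [0.4643, 0.1272, 0.1655]
tool_rot: [3.135, 0.004, 2.989]
wrist_force: [-0.4, -0.6, 0.9]
opening: 0.0
```

```bash
python3 - <<'E'
from h import *
need((.464,.1345,.13))
for n in("side","top"):
    im=r.capture(n);cv2.imwrite(f"pics/{n}1.png",im[:,:,::-1])
crop("pics/top1.png","pics/top1c.png",172,150,180,110,4.4)
crop("pics/side1.png","pics/side1c.png",225,155,140,140,4.2)
E
```

```text
clock 2.7 pos [0.4643 0.1272 0.1655] yaw [3.135 0.004 2.989] need mm [ 1.5  7.  35.5] turn 0.007 F [-0.42 -0.6   0.9 ] op 0.0
```

View pics/top1c.png

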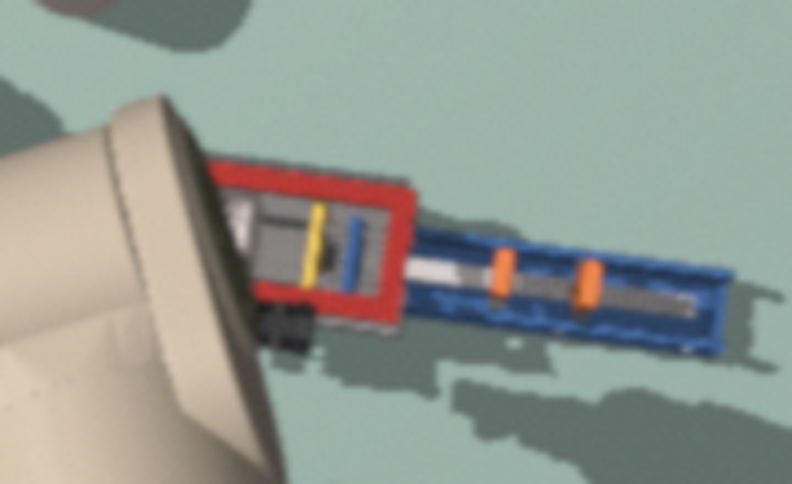

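View pics/side1c.png

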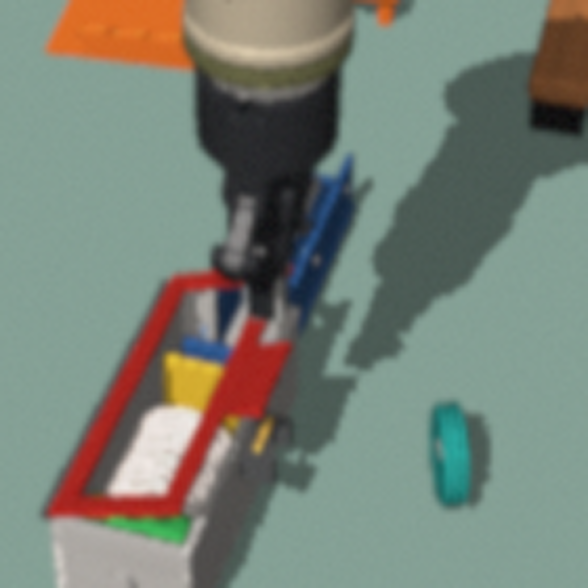

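The tip is above the tab, about 7 mm off along x. I'll shift it and descend until contact.

step_arm([
  [2,7,15,0,0],
  [1,2,15,0,0],
  [0,0,8,0,0],
  [0,0,5,0,0],
  [0,0,5,0,0],
  [0,0,5,0,0],
])

```text
clock: 3.4
tool_pos: [0.467, 0.1477, 0.1187]
tool_rot: [3.125, 0.015, 3.002]
wrist_force: [-0.2, 0.5, 2.1]
opening: 0.0002
```

```bash
python3 - <<'E'
from h import *
need((.462,.1345,.086))
im=r.capture("side");cv2.imwrite(f"pics/side2.png",im[:,:,::-1])
crop("pics/side2.png","pics/side2c.png",225,155,140,140,4.2)
E
```

```text
clock 3.4 pos [0.467  0.1477 0.1187] yaw [3.125 0.015 3.002] need mm [  3.6 -14.3  32.4] turn 0.02 F [-0.24  0.53  2.09] op 0.0002
```

View pics/side2c.png

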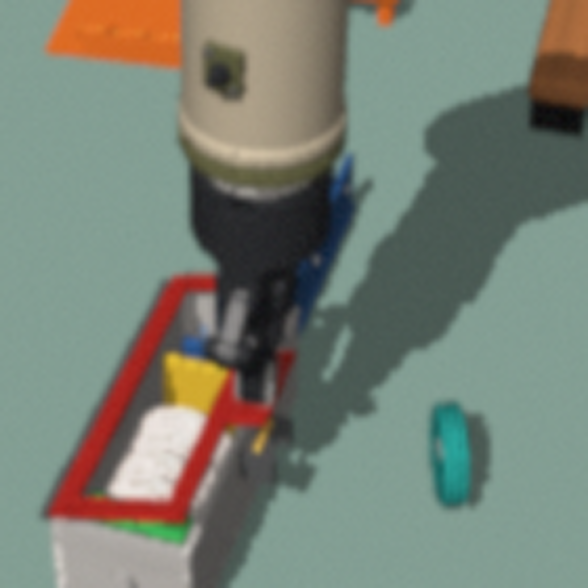

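The tip sits near the stopper-side end of the tab, because the move overshot by 13 mm. I'll lift slightly and shift back.

step_arm([
  [1,-3,-8,0.01,0],
  [2,-6,0,0.01,0],
  [0,-3,0,0,0],
  [0,0,0,0,0],
])

```text
clock: 3.85
tool_pos: [0.4618, 0.1344, 0.1271]
tool_rot: [3.125, 0.015, 2.978]
wrist_force: [-0.6, 0.3, -0.6]
opening: 0.0001
```

```bash
python3 - <<'E'
from h import *
need((.462,.1345,.086))
E
```

```text
clock 3.85 pos [0.4618 0.1344 0.1271] yaw [3.125 0.015 2.978] need mm [ 0.5 -0.6 41.1] turn -0.004 F [-0.64  0.25 -0.56] op 0.0001
```

step_arm([
  [0,0,6,0,0],
  [0,0,6,0,0],
  [0,0,6,0,0],
  [0,0,6,0,0],
])

```text
clock: 4.25
tool_pos: [0.4627, 0.135, 0.1022]
tool_rot: [3.123, 0.016, 2.978]
wrist_force: [-1.2, -0.1, 3.5]
opening: -0.0001
```

```bash
python3 - <<'E'
from h import *
need((.462,.1345,.086))
E
```

```text
clock 4.25 pos [0.4627 0.135  0.1022] yaw [3.123 0.016 2.978] need mm [ 0.9 -0.9 16.2] turn -0.004 F [-1.18 -0.13  3.51] op -0.0001
```

step_arm([
  [0,0,5,0,0],
  [0,0,5,0,0],
  [0,0,5,0,0],
])

```text
clock: 4.55
tool_pos: [0.4621, 0.1354, 0.0854]
tool_rot: [3.124, 0.014, 2.979]
wrist_force: [-9.7, -3.2, 37.8]
opening: 0.0001
```

```bash
python3 - <<'E'
from h import *
need((.462,.1345,.086))
E
```

```text
clock 4.55 pos [0.4621 0.1354 0.0854] yaw [3.124 0.014 2.979] need mm [-0.1 -0.9 -0.6] turn -0.003 F [-9.67 -3.23 37.8 ] op 0.0001
```

38 N at z = 0.0854 means it is at the bottom. Now I'll lift off and verify the catch.

step_arm([
  [0,0,-8,0,0],
  [0,0,-20,0,0],
  [0,0,-35,0,20],
  [0,-25,-35,0,50],
  [0,-30,-15,0,75],
  [0,-30,0,0,75],
  [0,-30,0,0,75],
  [0,-30,0,0,75],
  [0,0,0,0,75],
])

```text
clock: 5.45
tool_pos: [0.4369, -0.0141, 0.1985]
tool_rot: [3.127, 0.016, 2.982]
wrist_force: [0.3, 0.5, 0.6]
opening: 0.0749
```

```bash
python3 - <<'E'
from h import *
need((.4852,-.0566,.2))
for n in("side","top"):
    im=r.capture(n);cv2.imwrite(f"pics/{n}3.png",im[:,:,::-1])
crop("pics/top3.png","pics/top3c.png",172,150,180,110,4.4)
crop("pics/side3.png","pics/side3c.png",225,155,140,140,4.2)
E
```

```text
clock 5.45 pos [ 0.4369 -0.0141  0.1985] yaw [3.127 0.016 2.982] need mm [-54.4 -34.3  -1.2] turn 0.0 F [0.28 0.52 0.55] op 0.0749
```

View pics/top3c.png

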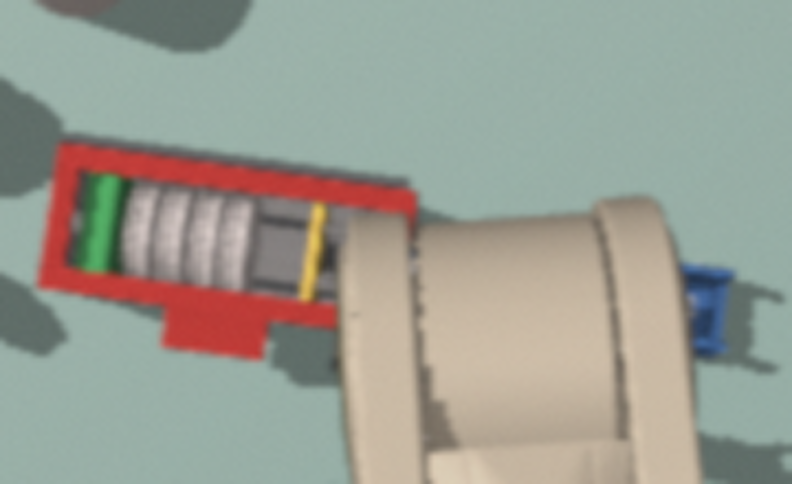

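View pics/side3c.png

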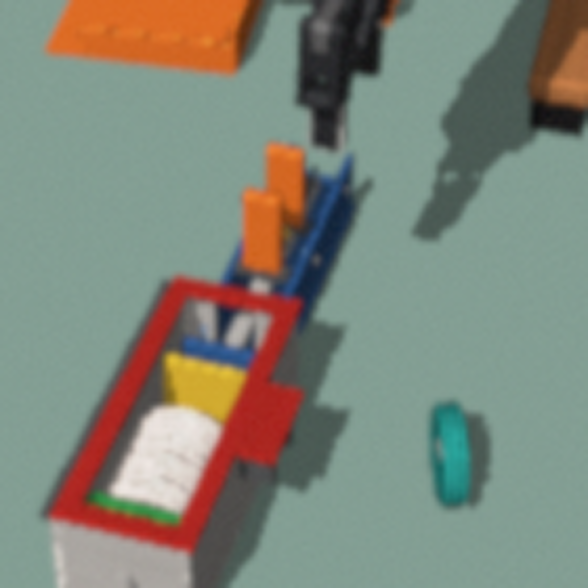

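The cover is flat and flush, and the tab rests at the box wall. I'll check its angle numerically and refine grip_mid.

```bash
python3 - <<'E'
from fit import *
def ct3(u,v):return (172+u/4.4,150+v/4.4)
def cs3(u,v):return (225+u/4.2,155+v/4.2)
obs[:]=[('top',(-.300,0,.052),ct(728,223)),('top',(-.185,0,.120),ct(547,192)),
('side',(.106,.042,0),cs(193,555)),('side',(.106,-.042,0),cs(62,520)),
('side',(-.185,0,.12),cs3(274.5,170)),
('top',(0,.055,.086),ct3(215,333)),('side',(0,.055,.086),cs3(266,425))]
import fit
s=least_squares(res,[.5,.1,1.41]);p=s.x;print(p,np.round(res(p).reshape(-1,2),1).tolist())
print('grip',T(p,(-.185,0,.095)),'yaw tool',p[2]+np.pi/2)
for a in(0,.08,.15):
    y=-.042+.097*np.cos(a)-.005*np.sin(a);z=.081+.097*np.sin(a)+.005*np.cos(a)
    print(a,proj('top',T(p,(0,y,z))),proj('side',T(p,(0,y,z))))
# plate and stopper x along press axis : top edges
def px(n,uv,z):
    P=back(n,uv,z)[0];c,s_=np.cos(p[2]),np.sin(p[2]);return (c*(P[0]-p[0])+s_*(P[1]-p[1]),-s_*(P[0]-p[0])+c*(P[1]-p[1]))
print('plate face',px('top',ct3(310,250),.064),'stopper face',px('top',ct3(122,222),.064),'can4 back',px('top',ct3(252,240),.05))
np.save('p.npy',p)
E
```

```text
[0.51422832 0.12711176 1.41126823] [[-0.3, 0.2], [-0.8, -0.3], [0.1, -0.1], [-0.4, -0.2], [-0.1, -0.9], [-1.2, 0.2], [0.8, -2.1]]
grip [[ 0.48484064 -0.05553918  0.095     ]] yaw tool 2.982064556132369
0 [[219.63753026 225.8753169 ]] [[289.08992514 254.07820238]]
0.08 [[219.28306946 225.49454295]] [[288.82387911 251.87625392]]
0.15 [[219.00150802 224.95705681]] [[288.39389185 249.90585313]]
plate face (np.float64(-0.04858809548088061), np.float64(-0.0023460920354129097)) stopper face (np.float64(0.06378425325065659), np.float64(-0.003808592723134531)) can4 back (np.float64(-0.01216368066713819), np.float64(-0.004594760030369202))
```

The shut tab matches an angle of about 0 and sits below the 0.08 prediction, so it is clicked. Next I'll move over the paddles with the jaws wide.

step_arm([
  [-15,-12,0,0,84],
  [-15,-12,0,0,84],
  [-12,-6,0,0,84],
  [-6,-2,0,0,84],
  [0,0,0,0,84],
])

```text
clock: 6.05
tool_pos: [0.4823, -0.0433, 0.1971]
tool_rot: [3.126, 0.014, 2.997]
wrist_force: [-0.7, -0.0, 0.2]
opening: 0.084
```

```bash
python3 - <<'E'
from h import *
need((.4848,-.0555,.16))
E
```

```text
clock 6.05 pos [ 0.4823 -0.0433  0.1971] yaw [3.126 0.014 2.997] need mm [ -3.8 -12.3  36.9] turn 0.015 F [-0.73 -0.03  0.23] op 0.084
```

step_arm([
  [-2,-6,0,0.01,84],
  [-1,-4,10,0.005,84],
  [-1,-2,10,0,84],
  [0,0,0,0,84],
])

```text
clock: 6.45
tool_pos: [0.4838, -0.0539, 0.1745]
tool_rot: [3.125, 0.012, 2.984]
wrist_force: [0.2, -0.1, -0.9]
opening: 0.0841
```

```bash
python3 - <<'E'
from h import *
need((.4848,-.0555,.075))
for n in("side","top"):
    im=r.capture(n);cv2.imwrite(f"pics/{n}4.png",im[:,:,::-1])
crop("pics/side4.png","pics/side4c.png",225,135,140,140,4.2)
E
```

```text
clock 6.45 pos [ 0.4838 -0.0539  0.1745] yaw [3.125 0.012 2.984] need mm [-0.1 -3.  99.4] turn 0.002 F [ 0.24 -0.06 -0.87] op 0.0841
```

View pics/side4c.png

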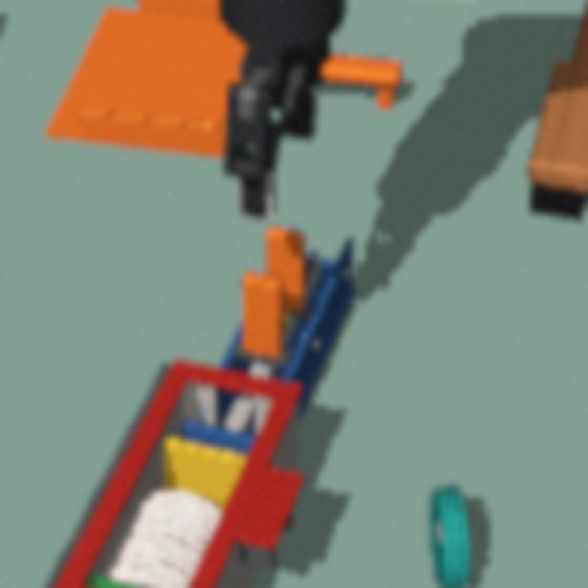

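The jaws are aligned over the paddles, with clearance on both sides. I'll descend.

step_arm([
  [0,-2,15,0,84],
  [0,-1,15,0,84],
  [0,0,15,0,84],
  [0,0,10,0,84],
  [0,0,5,0,84],
  [0,0,0,0,84],
])

```text
clock: 7.15
tool_pos: [0.4864, -0.0551, 0.1157]
tool_rot: [3.123, 0.017, 2.985]
wrist_force: [0.4, -0.5, 0.0]
opening: 0.0839
```

```bash
python3 - <<'E'
from h import *
need((.4848,-.0555,.075))
E
```

```text
clock 7.15 pos [ 0.4864 -0.0551  0.1157] yaw [3.123 0.017 2.985] need mm [ 2.2 -1.4 40.6] turn 0.003 F [ 0.4  -0.55  0.04] op 0.0839
```

step_arm([
  [1,-1,12,0,84],
  [1,0,12,0,84],
  [0,0,10,0,84],
  [0,0,4,0,84],
  [0,0,0,0,84],
])

```text
clock: 7.65
tool_pos: [0.4856, -0.0551, 0.0753]
tool_rot: [3.122, 0.019, 2.985]
wrist_force: [0.1, 0.1, 1.2]
opening: 0.0838
```

```bash
python3 - <<'E'
from h import *
need((.4848,-.0555,.075))
for n in("side","top"):
    im=r.capture(n);cv2.imwrite(f"pics/{n}5.png",im[:,:,::-1])
crop("pics/side5.png","pics/side5c.png",225,135,140,140,4.2)
crop("pics/top5.png","pics/top5c.png",172,150,180,110,4.4)
E
```

```text
clock 7.65 pos [ 0.4856 -0.0551  0.0753] yaw [3.122 0.019 2.985] need mm [ 0.7 -0.6  0.3] turn 0.003 F [0.09 0.12 1.22] op 0.0838
```

View pics/side5c.png

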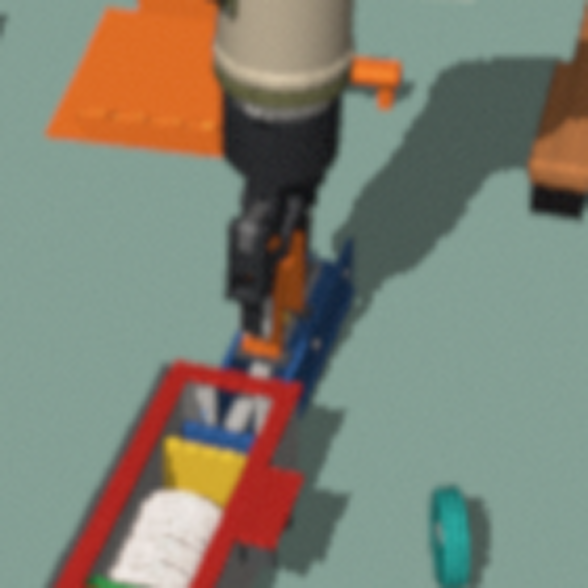

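View pics/top5c.png

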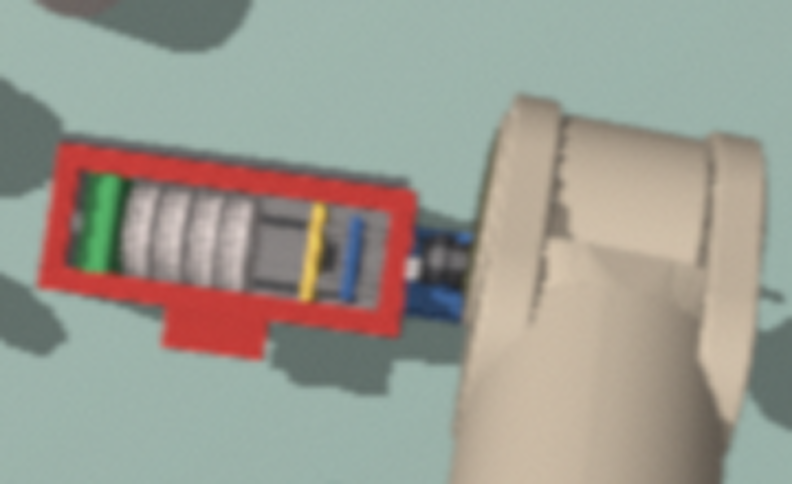

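The fingers straddle both paddles and the top camera sees the plate clearly. First squeeze.

step_arm([
  [0,0,0,0,60],
  [0,0,0,0,45],
  [0,0,0,0,32],
  [0,0,0,0,31],
  [0,0,0,0,31],
], squeeze=30)

```text
clock: 8.25
tool_pos: [0.4876, -0.0556, 0.0792]
tool_rot: [3.121, 0.023, 2.985]
wrist_force: [2.2, 0.2, -8.2]
opening: 0.0309
```

```bash
cat > look.py <<'E'
import sys;from h import *
k=sys.argv[1];need((.4848,-.0555,.075))
im=r.capture("top");cv2.imwrite(f"pics/t{k}.png",im[:,:,::-1])
crop(f"pics/t{k}.png",f"pics/t{k}c.png",180,180,90,50,8.8)
p=np.load('p.npy')
c=im.astype(int)
hsv=cv2.cvtColor(im,cv2.COLOR_RGB2HSV)
def X(m,z):
    v,u=np.nonzero(m);P=back("top",np.c_[u,v],z);return np.cos(p[2])*(P[:,0]-p[0])+np.sin(p[2])*(P[:,1]-p[1]),-np.sin(p[2])*(P[:,0]-p[0])+np.cos(p[2])*(P[:,1]-p[1])
def sub(): 
    m=np.zeros(im.shape[:2],bool);m[185:228,183:268]=1;return m
for nm,lo,hi in(("yellow",20,34),("blue",105,125),("green",45,80)):
    m=sub()&(hsv[...,0]>=lo)&(hsv[...,0]<=hi)&(hsv[...,1]>110)&(hsv[...,2]>40)
    x,y=X(m,.064);k=abs(y)<.022;x=x[k]
    if len(x)>5:print(nm,len(x),'x mean %.1f p5 %.1f p95 %.1f mm'%(x.mean()*1e3,np.percentile(x,5)*1e3,np.percentile(x,95)*1e3))
E
python3 look.py a
```

```text
clock 8.25 pos [ 0.4876 -0.0556  0.0792] yaw [3.121 0.023 2.985] need mm [ 2.9 -0.4  4.2] turn 0.003 F [ 2.16  0.17 -8.16] op 0.0309
yellow 60 x mean -36.1 p5 -40.9 p95 -32.0 mm
blue 59 x mean -76.5 p5 -115.2 p95 -56.7 mm
green 126 x mean 76.9 p5 68.1 p95 85.5 mm
```

View pics/tac.png

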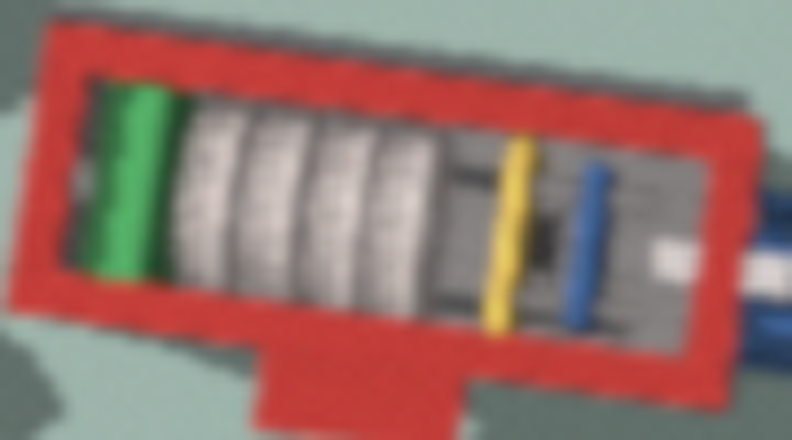

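The squeeze advanced the plate about 13 mm. I'll release, re-lower slightly, and squeeze again.

step_arm([
  [0,0,0,0,74],
  [1,0,2,0,74],
  [1,0,2,0,74],
  [0,0,0,0,74],
  [0,0,0,0,60],
  [0,0,0,0,45],
  [0,0,0,0,32],
  [0,0,0,0,31],
  [0,0,0,0,31],
], squeeze=30)

```text
clock: 9.2
tool_pos: [0.4872, -0.0555, 0.0771]
tool_rot: [3.12, 0.027, 2.985]
wrist_force: [0.7, -0.1, -2.1]
opening: 0.0311
```

```bash
sed -i 's/k=abs(y)<.022/k=(abs(y)<.022)\&(x>-.085)/' look.py; python3 look.py b
```

```text
clock 9.2 pos [ 0.4872 -0.0555  0.0771] yaw [3.12  0.027 2.985] need mm [ 2.4 -0.4  2. ] turn 0.003 F [ 0.75 -0.06 -2.11] op 0.0311
yellow 63 x mean -23.9 p5 -28.4 p95 -19.5 mm
blue 37 x mean -47.3 p5 -50.1 p95 -44.8 mm
green 126 x mean 76.9 p5 68.1 p95 85.5 mm
```

View pics/tbc.png

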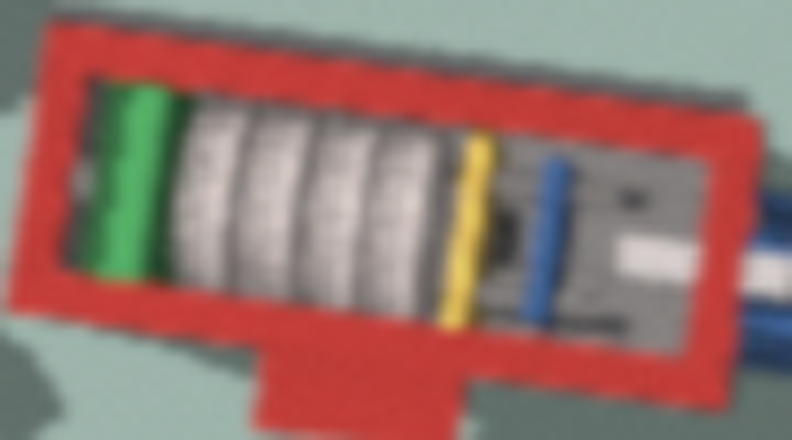

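The plate advances 12 mm per squeeze, with the free gap at 23.4 mm between centres in this view. About 24 mm remain to packed, so I'll do another full squeeze.

step_arm([
  [0,0,0,0,74],
  [1,0,2,0,74],
  [1,0,1,0,74],
  [0,0,0,0,74],
  [0,0,0,0,60],
  [0,0,0,0,45],
  [0,0,0,0,32],
  [0,0,0,0,31],
  [0,0,0,0,31],
], squeeze=30)

```text
clock: 10.15
tool_pos: [0.4862, -0.0553, 0.0754]
tool_rot: [3.119, 0.029, 2.984]
wrist_force: [0.3, -0.7, -2.2]
opening: 0.0312
```

```bash
python3 look.py c
```

```text
clock 10.15 pos [ 0.4862 -0.0553  0.0754] yaw [3.119 0.029 2.984] need mm [ 1.3 -0.4  0.4] turn 0.002 F [ 0.35 -0.68 -2.17] op 0.0312
yellow 57 x mean -13.0 p5 -17.3 p95 -8.9 mm
blue 43 x mean -35.7 p5 -38.6 p95 -32.7 mm
green 125 x mean 76.8 p5 68.0 p95 85.4 mm
```

View pics/tcc.png

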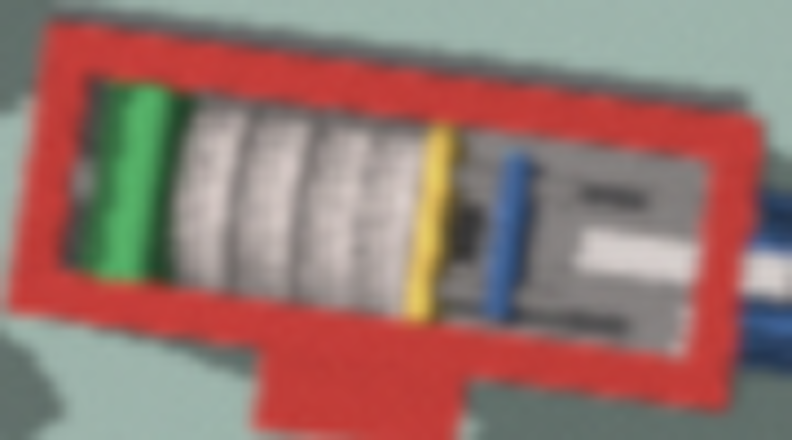

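Can 4 is in contact with can 3 and about 13 mm remain. From here I'll squeeze in stages and look in between.

step_arm([
  [0,0,0,0,74],
  [1,0,1,0,74],
  [0,0,0,0,74],
  [0,0,0,0,74],
  [0,0,0,0,60],
  [0,0,0,0,48],
  [0,0,0,0,40],
  [0,0,0,0,37],
  [0,0,0,0,37],
], squeeze=30)

```text
clock: 11.1
tool_pos: [0.486, -0.0553, 0.0759]
tool_rot: [3.118, 0.03, 2.984]
wrist_force: [1.4, 0.6, -1.8]
opening: 0.0371
```

```bash
python3 look.py d
```

```text
clock 11.1 pos [ 0.486  -0.0553  0.0759] yaw [3.118 0.03  2.984] need mm [ 1.2 -0.4  0.8] turn 0.002 F [ 1.36  0.56 -1.78] op 0.0371
yellow 58 x mean -4.1 p5 -8.9 p95 -0.1 mm
blue 39 x mean -26.5 p5 -29.5 p95 -23.9 mm
green 111 x mean 78.1 p5 70.4 p95 85.7 mm
```

View pics/tdc.png

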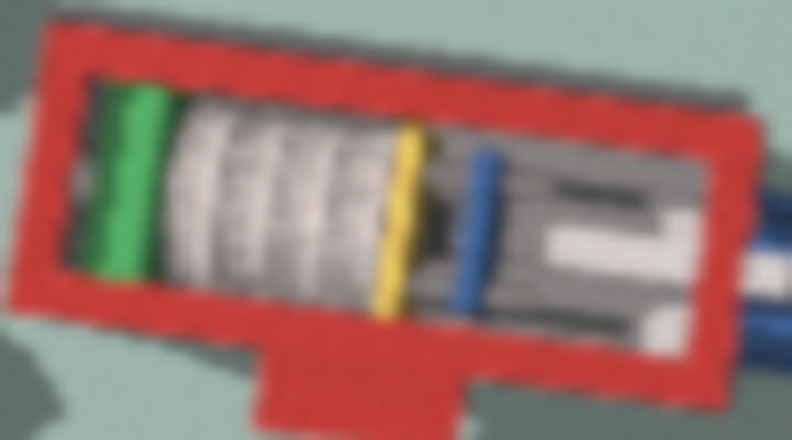

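About 4 mm remain before packed. I'll finish this squeeze and look.

step_arm([
  [0,0,0,0,34],
  [0,0,0,0,31],
  [0,0,0,0,31],
], squeeze=30)

```text
clock: 11.45
tool_pos: [0.4862, -0.0553, 0.0763]
tool_rot: [3.118, 0.03, 2.984]
wrist_force: [-0.5, 0.4, 1.9]
opening: 0.0309
```

```bash
python3 look.py e
```

```text
clock 11.45 pos [ 0.4862 -0.0553  0.0763] yaw [3.118 0.03  2.984] need mm [ 1.3 -0.5  1.3] turn 0.002 F [-0.5   0.4   1.87] op 0.0309
yellow 59 x mean -1.0 p5 -5.2 p95 2.9 mm
blue 42 x mean -23.6 p5 -26.9 p95 -20.7 mm
green 96 x mean 78.9 p5 72.5 p95 85.5 mm
```

View pics/tec.png

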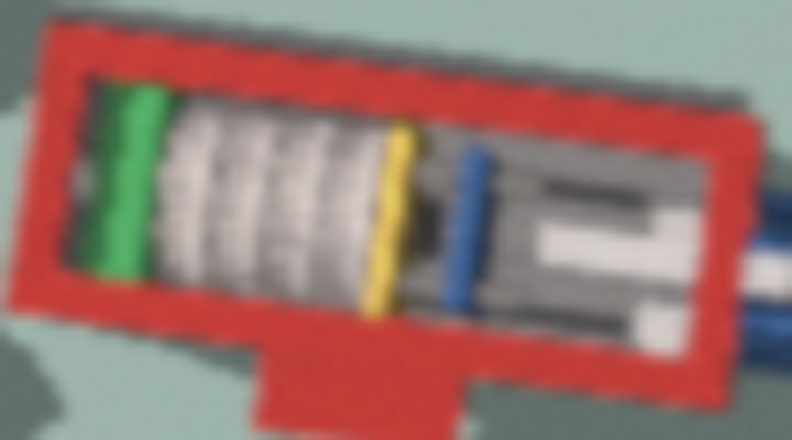

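The plate is still free, with the gap at 22.6 mm. I'll start the last squeeze in small stages with a target gap of about 16.6 mm.

step_arm([
  [0,0,0,0,74],
  [1,0,1,0,74],
  [0,0,0,0,74],
  [0,0,0,0,74],
  [0,0,0,0,62],
  [0,0,0,0,54],
  [0,0,0,0,50],
  [0,0,0,0,50],
], squeeze=30)

```text
clock: 12.3
tool_pos: [0.4854, -0.0551, 0.0755]
tool_rot: [3.118, 0.031, 2.984]
wrist_force: [0.2, 0.7, -1.8]
opening: 0.0503
```

```bash
python3 look.py f
```

```text
clock 12.3 pos [ 0.4854 -0.0551  0.0755] yaw [3.118 0.031 2.984] need mm [ 0.6 -0.5  0.5] turn 0.002 F [ 0.17  0.74 -1.82] op 0.0503
yellow 58 x mean -0.3 p5 -4.4 p95 3.6 mm
blue 46 x mean -20.8 p5 -24.3 p95 -17.7 mm
green 98 x mean 79.1 p5 72.5 p95 85.8 mm
```

The plate has stopped while the collar moved on, so the cans are packed and the spring is about 2 mm compressed. I'll continue gently.

step_arm([
  [0,0,0,0,48],
  [0,0,0,0,46],
  [0,0,0,0,46],
], squeeze=30)

```text
clock: 12.65
tool_pos: [0.4855, -0.0552, 0.076]
tool_rot: [3.118, 0.031, 2.984]
wrist_force: [0.6, 1.0, -0.2]
opening: 0.0463
```

```bash
python3 look.py g;python3 look.py g2
```

```text
clock 12.65 pos [ 0.4855 -0.0552  0.076 ] yaw [3.118 0.031 2.984] need mm [ 0.7 -0.5  1. ] turn 0.002 F [ 0.65  1.   -0.18] op 0.0463
yellow 57 x mean -0.3 p5 -4.4 p95 3.6 mm
blue 51 x mean -19.0 p5 -22.6 p95 -14.7 mm
green 99 x mean 79.0 p5 72.3 p95 85.8 mm
clock 12.7 pos [ 0.4855 -0.0552  0.076 ] yaw [3.118 0.031 2.984] need mm [ 0.7 -0.5  0.9] turn 0.002 F [-0.87  0.26  3.2 ] op 0.0463
yellow 58 x mean -0.3 p5 -4.4 p95 3.6 mm
blue 51 x mean -19.0 p5 -22.6 p95 -14.7 mm
green 99 x mean 79.0 p5 72.3 p95 85.8 mm
```

View pics/tgc.png

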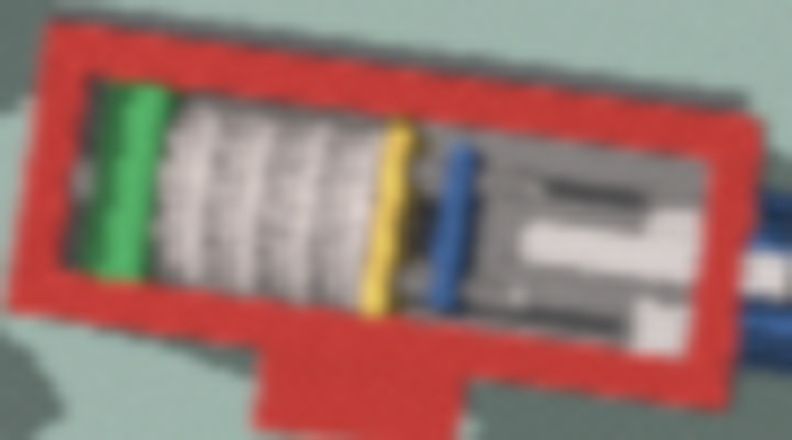

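Compression is about 3.9 mm. About 2.1 mm more is needed, which puts the opening at 42 mm.

step_arm([
  [0,0,0,0,44],
  [0,0,0,0,42],
  [0,0,0,0,42],
  [0,0,0,0,42],
], squeeze=30)

```text
clock: 13.15
tool_pos: [0.4856, -0.0551, 0.0764]
tool_rot: [3.118, 0.031, 2.984]
wrist_force: [-1.1, 0.6, 2.5]
opening: 0.0424
```

```bash
python3 look.py i; python3 - <<'E'
from h import *
im=r.capture("side");cv2.imwrite("pics/side6.png",im[:,:,::-1])
crop("pics/side6.png","pics/side6c.png",225,160,100,130,4.6)
E
```

```text
clock 13.15 pos [ 0.4856 -0.0551  0.0764] yaw [3.118 0.031 2.984] need mm [ 0.8 -0.5  1.4] turn 0.002 F [-1.09  0.55  2.51] op 0.0424
yellow 58 x mean -0.3 p5 -4.4 p95 3.6 mm
blue 49 x mean -17.2 p5 -20.6 p95 -13.4 mm
green 99 x mean 79.0 p5 72.3 p95 85.8 mm
```

View pics/tic.png

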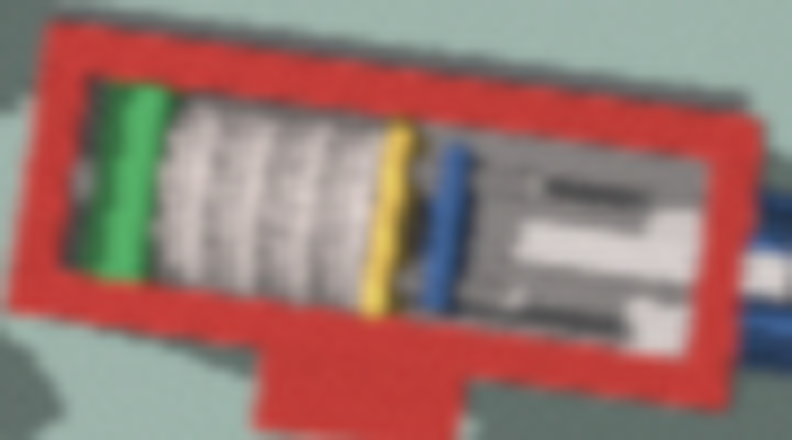

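View pics/side6c.png

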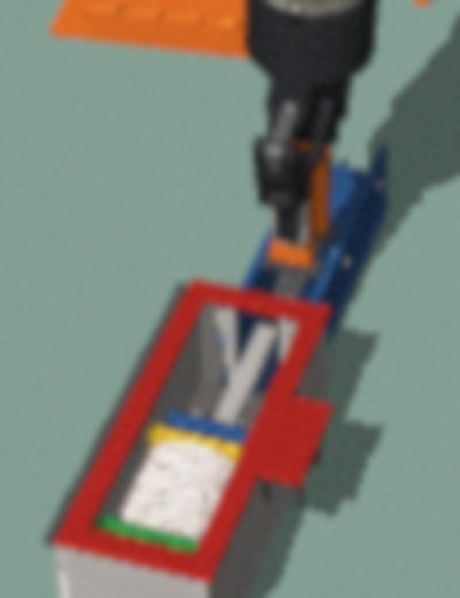

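The gap is 16.9 mm, so compression is 5.7 mm, and paddle travel gives about 6.0 mm. I'll check that it holds steady for a moment, then hand in.

step_arm([
  [0,0,0,0,42],
  [0,0,0,0,42],
  [0,0,0,0,42],
  [0,0,0,0,42],
  [0,0,0,0,42],
  [0,0,0,0,42],
], squeeze=30)

```text
clock: 13.85
tool_pos: [0.4856, -0.0552, 0.0764]
tool_rot: [3.118, 0.031, 2.984]
wrist_force: [-1.6, -0.2, 3.5]
opening: 0.0423
```

```bash
python3 look.py j; python3 -c "
from bench import r
print(r.job_done())"
```

```text
clock 13.85 pos [ 0.4856 -0.0552  0.0764] yaw [3.118 0.031 2.984] need mm [ 0.8 -0.5  1.4] turn 0.002 F [-1.62 -0.22  3.54] op 0.0423
yellow 58 x mean -0.3 p5 -4.4 p95 3.6 mm
blue 50 x mean -17.1 p5 -20.6 p95 -13.4 mm
green 98 x mean 78.9 p5 72.3 p95 85.6 mm
the job is handed in; nothing more can be done
None
```

The cans are packed and the job is handed in at about 14 s. The cover is clicked shut and the paddles are still held squeezed.

- **Cover:** I pressed the tab down to z = 85 mm and lifted off. The catch held it shut by itself. That press peaked at about 38 N on the wrist, more than the 10 to 12 N needed; the shut-angle check matched about 0 rad.
- **Packing:** It took four full squeezes and one eased one. The plate stopped moving with its face 64 mm from the stopper to within my measuring error, which means the cans are packed.
- **Final hold:** The paddles are held at an opening of 42.3 mm. The camera gap gives 5.8 mm of spring compression and paddle travel gives about 6 mm, against a target of 6 mm. Both stayed steady over the last 0.7 s.

My moves aimed only at the tab and the paddles. I did not take separate before-and-after measurements of the other things on the table.

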